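# Bring a hanging roller to rest over its cradle

## Robot

A 6-joint arm with a two-finger parallel gripper is mounted at the origin on the work surface. World frame = base frame: x ahead of the robot, y to its left, z up, the work surface at z = 0. Lengths are in m, angles in degrees, forces in N, time in s.
With the tool pointing down it reaches from about 0.4 to 0.825 m from the base axis. Payload 7 kg.
Tool frame: the origin (TCP) lies midway between the tips of the shut fingers; the grasp point (between the pads) lies 19 mm behind it (r.grip_depth is the distance from the TCP to the grasp point, in m); z points along the fingers, y is the line along which they close (so a half turn about z gives the same grasp; the last joint's range is limited). The gripper opens to 88 mm and grips with 3 to 60 N. Pads are 19 mm wide; open, the fingers measure 130 mm over their backs; the gripper's body (78 mm by 193 mm) begins 47 mm behind the grasp point.
Start: joints at [81.366, 20.546, 0.682, 0, -70.136, -16.507], TCP at [0.287, 0.611, 0.227] pointing down, gripper open.
Joint ranges: [-176.03, 176.03], [-82.01, 121.73], [-58.28, 71.71], [-173.87, 95.51], [-174.79, -0.11], [-173.66, 173.66]. Speed limits (degrees/s): [136.94, 136.94, 172.46, 180, 180, 180].

## Interface

Orientations are given as [roll, pitch, yaw] about the fixed x, y, z axes, in that order (R = Rz(yaw) Ry(pitch) Rx(roll)).
In Python, from plant import r, capture, close_job, search_frame, outline_of gives the robot as it stands.
- The arm moves only by the shell command python3 -m creep 'ROWS' [FORCE]. ROWS is JSON, a list of rows, each a list of 7 numbers: the finger opening in mm, from 0 to 87.6, then the shift along the world's x, y, z in units of 25 mm (1.0 is 25 mm), then the turn, a rotation vector about the world's x, y, z in degrees. In form: [[hand, x, y, z, ax, ay, az], ...]. A call has 1 to 8 rows; each row shifts and turns the commanded pose from where the row before left it; what a row does not reach is not made up. A row lasts 1/12 s, in which the tool goes at most 41.7 mm and 7.16 degrees, less where a joint would pass 70% of its speed; a pose out of reach is approached as far as the arm can. A call is refused whole if a number of a shift passes 1 or a number of a turn 7.16, either way. A call with a gripper value outside its range is refused whole. The fingers move at their own pace and stop on an object; FORCE is the grip in N (left out, the last holds). Time passes only in rows, so rows that do not move let the fingers close. It gives the time, the measured TCP pose, the force, the opening and the grip force at its end, in the units of the state.
- r.get_state(): the state, without advancing time (a new reading comes with each control period).
- capture(name): name is "scene" or "top"; returns a dict with "frame" (400x640x3 uint8, red, green, blue), "K" (3x3 intrinsics, pixels), "origin" and "rotation" of the camera in the world. Camera axes: x right, y down, z forward; pixel columns grow to the right and rows downward; lengths in m; the calibration is good to about 2 mm. A picture is of the moment at which its call begins. There is no depth.
- close_job(): hands the job in; it is judged then, once.
Trained networks look in a picture, given as the dict that the camera call returned (one of the last four; its "shot" number tells which), for a name from the list of things; names that differ only in an ending like _2 or _b are one class to them, and where a whole thing is asked for, a point or a joint stands for the part that bears it (a point fixed in the world has none). Each returns a list of dicts, best first, with "conf" (0 to 1); they miss things now and then, are a little off and sometimes report something else, mostly with a low value. They report only what shows in the picture. A call takes as long as a camera call.
- search_frame(picture, target): "bbox" ([left, top, right, bottom] in pixels, round what is visible of it).
- outline_of(picture, target): "region" (400x640 bool, what is visible of it) and "bbox" ([left, top, right, bottom] in pixels, round what is visible of it).
The state is a dict: "time_s": time; "joints": joint angles; "qd": joint speeds; "joint_torque": joint torques, N m; "tcp_pos": TCP position; "eef_rot": TCP orientation; "contact_force": force on the tool from outside, world axes, zero at the start; "moment": the same for the moment, N m; "gripper_width": finger opening in m; "gripper_force": force on a finger pad.
Only numpy, scipy, OpenCV 4.12 (cv2) and the standard library are available. Lean on these libraries where they do the work, as an engineer would, in place of code of your own. Each camera call takes 0.05 s, during which the arm holds its last target. There are 200 camera calls.

## Task

The steel roller hangs from the trolley of the bench gantry, with one end propped on the parking rest. Take the trolley by its black handle, pull the roller off the rest and run it along the rail until it hangs centred over the green cradle, stop its swinging by moving the trolley, and keep it level and still there for a good five seconds; then let go of the handle with the roller still hanging quietly over the cradle. Do not touch the roller, do not let it swing wildly or knock against anything once it is off the rest, and leave the other things on the bench alone.

Things in the scene. Friction and masses are not known exactly. Their poses are not given: they have to be found in the camera images.
- gantry: fixed bench gantry, placed and turned differently each time; origin on the table under the middle of its rail, z up, y along the rail. Aluminium rail 30 x 30 mm, 900 mm long along y, its top at z = 285 mm; blue legs at y = +-430 mm, rail brackets there 295 mm high
- rest_top (a point): middle of the rubber top (50 x 44 mm, x by y) of the yellow parking rest, 178 mm high, at gantry y = +300 mm. It props the roller's +y end at the start; pulled along, the end slides to the rest's edge and drops off it when the trolley has reached about q = 0.05 to 0.09
- trolley_grip (a point): middle of the trolley's black handle, 45 mm above the rail's top (world z 330 mm). Handle: block 40 mm across the rail (gantry x), 30 mm along it (gantry y), 48 mm tall, its top 61 mm above the rail, on a red plate 60 x 75 mm whose top is 13 mm above the rail. Axes parallel to the gantry's. Free all round and from above
- trolley (a joint): position q of the trolley along the rail in m: handle and pivot are at gantry y = 0.150 - q, so q grows towards the gantry's -y end. Starts within 15 mm of 0; stops at -0.04 and 0.38. Trolley about 0.6 kg; rail friction about 2 N (it stays where it is left) plus 4 N s/m
- pivot (a point): pivot pin of the roller on the trolley, level, along gantry x, 130 mm below the handle point (200 mm above the table). Nominal: roller with bail 0.8 kg, centre of mass 45 mm below the pin, moment of inertia about the pin 0.0184 kg m2
- roller (a joint): swing angle th of the roller about its pivot, rad: 0 hanging level, positive with its gantry +y end up. About 0.37 at the start, propped. Off the rest it swings at about 0.28 rad, period about 1.43 s, and takes minutes to die down by itself. With trolley acceleration a (of q, m/s2): th'' = -w2*th + (w2/9.81)*a, w2 = 19.2 1/s2, whatever the mass
- roller_mid (a point): middle of the roller's axis, 45 mm below the pivot pin. The roller is a steel shaft of 30 mm diameter along gantry y with a flange of 60 mm diameter and 50 mm thick at either end, 360 mm long over all, hung by a yellow A-shaped bail
- roller_end (a point): centre of the roller's +y end face (180 mm from its middle), the end that is propped at the start
- cradle: the target: green plate 130 x 260 x 12 mm with two steel vee blocks at y = +-100 mm, 60 mm high, on the table under the rail. Fixed, at another place along the rail each time, turned like the gantry; origin under its middle, straight below the rail's centre line. The roller's middle is to hang straight above this origin, its shaft about 80 mm above the vee blocks
- mug: blue mug, bystander, loose; radius 40 mm, 95 mm high, origin at the underside
- tape: roll of yellow tape, bystander, loose; radius 45 mm, 25 mm high
- notes: green block of notes 76 x 76 x 30 mm, bystander, loose
- cleaner: white bottle of cleaner, bystander, loose; radius 30 mm, 150 mm high
- carton: small cardboard box 120 x 120 x 90 mm, bystander, loose
- driver: screwdriver lying on the bench, bystander, loose
- pencup: black pen cup, bystander, loose; radius 36 mm, 100 mm high

How it is judged:
By the outcome, as a careful person would: the job done as asked, in the order asked, and still so for the second after the job is handed in, with the robot touching nothing.
It also fails if it takes over 54 s, if anything falls off the work surface, if the arm or the gripper's body presses on something with over 40 N, if the wrist force passes 120 N, or if a joint passes its speed limit or range.

## Working session

There is one attempt and no reset: what is moved stays moved. The work goes in short steps, Python scripts to look and compute and a shell command to move; the robot and the scene stay as the last step left them, time stands still between calls to the robot, and variables do not carry over. Pictures are saved under pics/ and viewed, at most 10 in all, crops included, and the job is handed in when it is done.

```bash
ls; mkdir -p pics; python3 - <<'E'
from plant import *
import cv2,numpy as np
s=r.get_state(); print(s['time_s'],s['tcp_pos'],s['eef_rot'])
for n in("scene","top"):
    c=capture(n); cv2.imwrite(f'pics/{n}0.png',c['frame'][:,:,::-1])
    print(n,c['K'].tolist(),c['origin'],np.round(c['rotation'],4).tolist())
    for t in("gantry","trolley_grip","trolley","roller","cradle","rest_top","roller_end","mug","carton","cleaner"):
        d=search_frame(c,t); print(t,[(np.round(x['bbox'],1).tolist(),round(x['conf'],2)) for x in d[:2]])
print(r.get_state()['time_s'])
E
```

```text
pics
0.0 [0.28657215 0.61059154 0.22562242] [ 1.79904050e+02 -7.47173131e-03 -2.51465402e+01]
scene [[460.8602773700348, 0.0, 324.96491798245586], [0.0, 460.8602773700348, 202.53993979279787], [0.0, 0.0, 1.0]] [1.68124811 0.32110511 1.39285353] [-133.9231, 0.0711, 109.6367]
gantry [([223.5, 176.4, 490.1, 306.8], 0.64)]
trolley_grip [([332.8, 202.5, 428.1, 269.0], 0.72)]
trolley [([329.7, 199.8, 430.8, 265.8], 0.69)]
roller [([330.6, 213.8, 429.9, 267.5], 0.68)]
cradle [([288.5, 237.7, 366.6, 273.6], 0.89), ([334.9, 199.4, 430.9, 264.6], 0.31)]
rest_top [([413.3, 239.3, 434.1, 292.9], 0.96)]
roller_end [([329.1, 217.1, 426.6, 265.8], 0.64), ([340.5, 273.0, 384.8, 322.6], 0.46)]
mug [([287.3, 165.5, 306.3, 194.7], 0.91)]
carton [([341.1, 275.7, 385.5, 321.3], 0.81), ([222.8, 174.6, 487.2, 306.8], 0.48)]
cleaner [([263.5, 250.1, 282.0, 279.7], 0.81), ([330.8, 200.4, 430.2, 263.5], 0.28)]
top [[456.02377803982, 0.0, 318.4985887953113], [0.0, 456.02377803982, 199.01671033294076], [0.0, 0.0, 1.0]] [ 0.26709425 -0.08412452  1.66516612] [-169.5614, -0.9427, -88.5631]
gantry [([135.5, 163.1, 430.3, 215.9], 0.75)]
trolley_grip [([190.2, 165.8, 297.4, 198.4], 0.64)]
trolley [([190.6, 161.2, 294.5, 195.4], 0.58)]
roller [([191.1, 183.4, 296.8, 197.1], 0.79), ([173.4, 260.4, 203.9, 287.0], 0.25)]
cradle [([272.6, 184.1, 345.8, 211.6], 0.84)]
rest_top [([186.9, 181.1, 216.5, 210.7], 0.74)]
roller_end [([190.1, 178.9, 298.7, 193.2], 0.55), ([437.5, 222.3, 466.9, 242.7], 0.33)]
mug [([363.6, 268.5, 390.7, 292.0], 0.62)]
carton [([239.9, 123.8, 271.8, 163.5], 0.86), ([192.8, 182.0, 299.6, 192.6], 0.19)]
cleaner [([340.8, 135.2, 357.7, 160.0], 0.83)]
1.1
```

```bash
python3 - <<'E'
import cv2
for n in("scene","top"):
    f=cv2.imread(f'pics/{n}0.png')
    x0,x1,y0,y1=(210,500,140,340) if n=='scene' else (120,450,100,300)
    f=f[y0:y1,x0:x1]; k=800/f.shape[1]; k=min(k,600/f.shape[0]); cv2.imwrite(f'pics/{n}0c.png',cv2.resize(f,None,fx=k,fy=k,interpolation=cv2.INTER_CUBIC)); print(n,k)
E
```

```text
scene 2.7586206896551726
top 2.4242424242424243
```

View pics/scene0c.png

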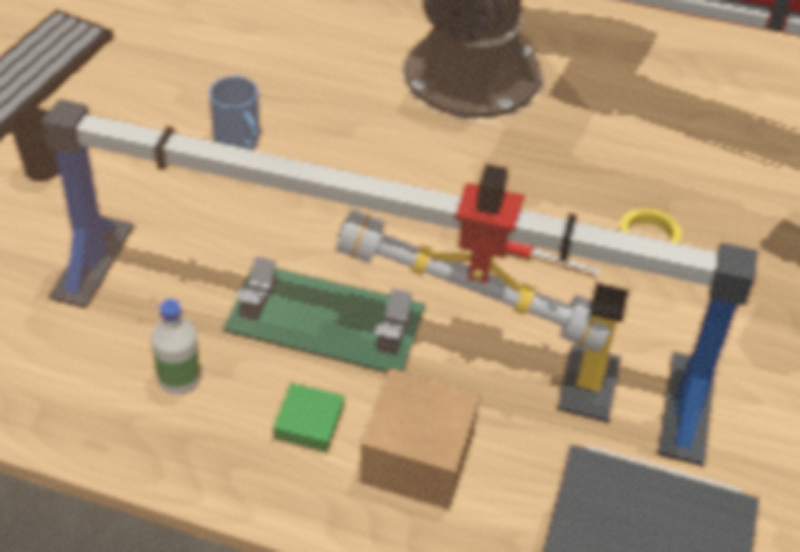

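View pics/top0c.png

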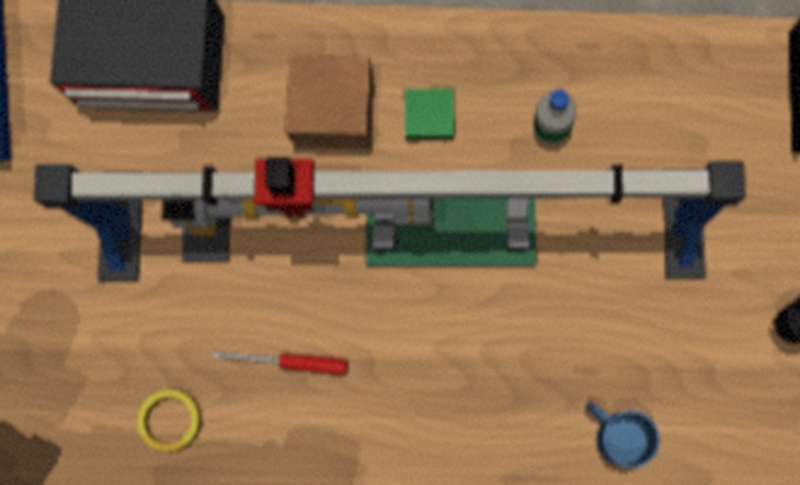

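```bash
cat > h.py <<'E'
import numpy as np,cv2
from scipy.spatial.transform import Rotation as R
from plant import *
def ray(c,u,v,z):
    d=R.from_euler('xyz',c['rotation'],degrees=True).as_matrix()@np.linalg.solve(c['K'],[u,v,1.]); o=np.array(c['origin'])
    return o+d*(z-o[2])/d[2]
def proj(c,P):
    p=(np.atleast_2d(P)-c['origin'])@R.from_euler('xyz',c['rotation'],degrees=True).as_matrix()@np.array(c['K']).T
    return p[:,:2]/p[:,2:]
def g2w(g,P):
    P=np.atleast_2d(P); return R.from_euler('z',g[2]).apply(P)+[g[0],g[1],0]
E
python3 - <<'E'
from h import *
import cv2
c={n:capture(n) for n in("scene","top")}
print(r.get_state()['time_s'])
px={'scene':[(68,113),(738,262),(492,175)],'top':[(725,182),(52,183),(280,165)]}
for n in c:
    k,ox,oy=(2.7586,210,140) if n=='scene' else (2.4242,120,100)
    for (u,v),z in zip(px[n],(.295,.295,.346)): print(n,ray(c[n],u/k+ox,v/k+oy,z).round(3))
    cr=search_frame(c[n],'cradle')[0]['bbox']; print('cradle',ray(c[n],(cr[0]+cr[2])/2,(cr[1]+cr[3])/2,.03).round(3))
    f=c[n]['frame'][:,:,::-1]; 
    x0,y0=(315,195) if n=='scene' else (180,155)
    cv2.imwrite(f'pics/{n}1.png',f)
    cv2.imwrite(f'pics/{n}1c.png',cv2.resize(f[y0:y0+85,x0:x0+125],None,fx=6.4,fy=6.4,interpolation=cv2.INTER_CUBIC))
E
```

```text
1.2
scene [ 0.611 -0.408  0.295]
scene [0.586 0.447 0.295]
scene [0.593 0.151 0.346]
cradle [ 0.606 -0.054  0.03 ]
top [ 0.604 -0.41   0.295]
top [0.578 0.444 0.295]
top [0.597 0.149 0.346]
cradle [ 0.57  -0.058  0.03 ]
```

View pics/scene1c.png

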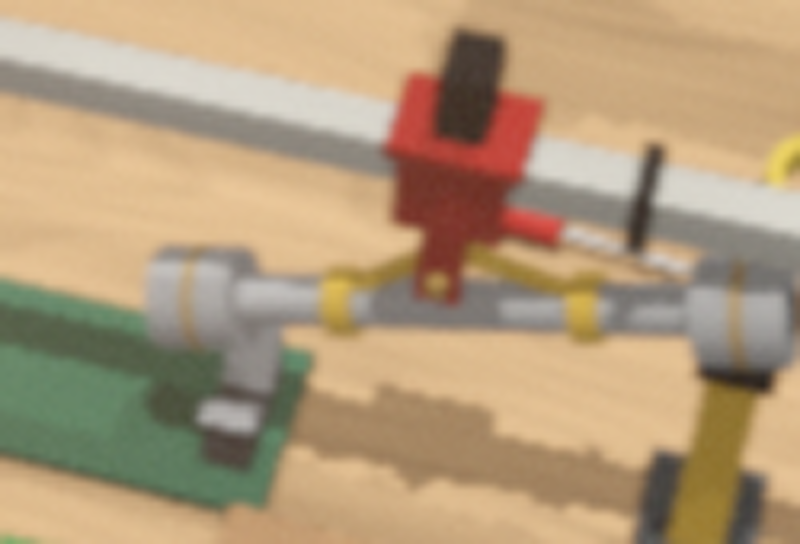

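View pics/top1c.png

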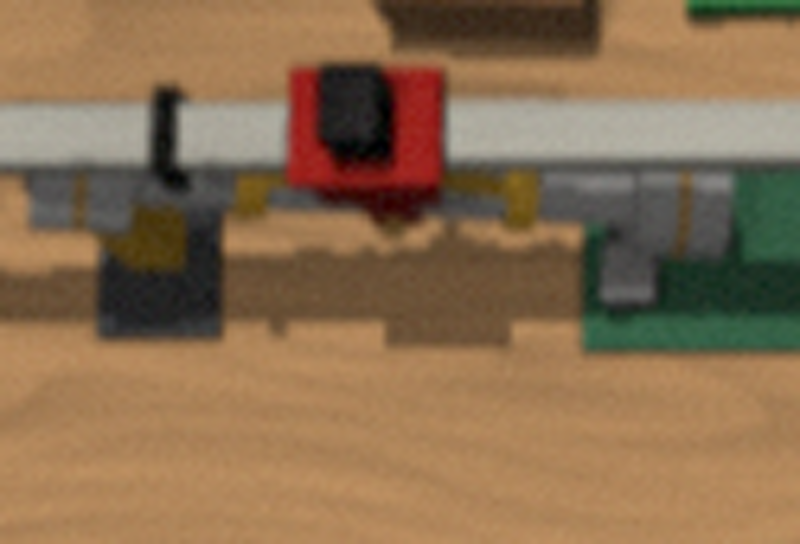

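```bash
python3 - <<'E'
from h import *
for i in range(3):
    c=capture("scene"); cv2.imwrite(f'pics/s2_{i}.png',c['frame'][:,:,::-1])
    m=outline_of(c,'roller'); print(r.get_state()['time_s'],c.get('shot'),[(x['bbox'],round(x['conf'],2)) for x in m[:1]])
a=[cv2.imread(f'pics/{n}.png').astype(int) for n in('scene0','scene1','s2_0','s2_1','s2_2')]
print([np.abs(a[i][195:280,315:440]-a[4][195:280,315:440]).mean().round(2) for i in range(5)])
t=capture('top')
for c,w in((t,(260,180,360,215)),(c,(280,230,370,280))):
    f=c['frame'].astype(int); g=(f[:,:,1]>f[:,:,0]*1.4)&(f[:,:,1]>f[:,:,2]*1.05)
    M=np.zeros_like(g); x0,y0,x1,y1=w; M[y0:y1,x0:x1]=g[y0:y1,x0:x1]
    n,l,s,_=cv2.connectedComponentsWithStats(M.astype(np.uint8)); print(s[1:][s[1:,4]>20].tolist())
    ys,xs=np.nonzero(M); P=np.array([ray(c,u,v,.012) for u,v in zip(xs,ys)])
    # gantry frame
    a=np.deg2rad(1.7); d=P[:,:2]-[.595,.018]; gx=d@[np.cos(a),np.sin(a)]; gy=d@[-np.sin(a),np.cos(a)]
    for v in(gx,gy): print(np.percentile(v,[0,.5,2,50,98,99.5,100]).round(4))
    hist=[(round(b,3),gx[(gy>b)&(gy<b+.02)].min().round(3),gx[(gy>b)&(gy<b+.02)].max().round(3)) for b in np.arange(-.19,.06,.04)]; print(hist)
E
```

```text
1.4 5 [([333.9, 221.7, 438.5, 260.7], 0.71)]
1.5 6 [([332.7, 215.7, 432.0, 265.0], 0.75)]
1.6 7 [([332.6, 212.0, 430.3, 269.1], 0.82)]
[np.float64(2.86), np.float64(9.94), np.float64(8.06), np.float64(4.95), np.float64(0.0)]
[[271, 182, 70, 27, 1300]]
[-0.06   -0.06   -0.0598 -0.0223  0.0379  0.038   0.038 ]
[-0.2001 -0.1974 -0.1965 -0.0859  0.047   0.0505  0.0536]
[(np.float64(-0.19), np.float64(-0.06), np.float64(0.008)), (np.float64(-0.15), np.float64(-0.06), np.float64(0.038)), (np.float64(-0.11), np.float64(-0.06), np.float64(0.038)), (np.float64(-0.07), np.float64(-0.06), np.float64(0.038)), (np.float64(-0.03), np.float64(-0.06), np.float64(0.008)), (np.float64(0.01), np.float64(-0.06), np.float64(0.008)), (np.float64(0.05), np.float64(-0.045), np.float64(0.019))]
[]Traceback (most recent call last):
  File "<stdin>", line 14, in <module>
IndexError: too many indices for array: array is 1-dimensional, but 2 were indexed
```

```bash
cat >> h.py <<'E'
CAM={'scene':dict(K=[[460.86028,0,324.96492],[0,460.86028,202.53994],[0,0,1]],origin=[1.68124811,.32110511,1.39285353],rotation=[-133.9231,.0711,109.6367]),
'top':dict(K=[[456.02378,0,318.49859],[0,456.02378,199.01671],[0,0,1]],origin=[.26709425,-.08412452,1.66516612],rotation=[-169.5614,-.9427,-88.5631])}
G=(.595,.018,np.deg2rad(1.7))
def cyl(y0,y1,rad):
    t=np.linspace(0,2*np.pi,24,endpoint=False)
    return np.array([[rad*np.cos(a),y,rad*np.sin(a)-.045] for y in(y0,y1) for a in t])
def rollerP(yp,th,g=G):
    out=[]
    for q in(cyl(-.18,-.13,.03),cyl(.13,.18,.03),cyl(-.13,.13,.015)):
        p=R.from_euler('x',th).apply(q)+[0,yp,.2]; out.append(g2w(g,p))
    return out
def box(cx,cy,cz,sx,sy,sz): return np.array([[cx+a*sx/2,cy+b*sy/2,cz+d*sz/2] for a in(-1,1) for b in(-1,1) for d in(-1,1)])
def draw(img,c,sets,col,k=1,off=(0,0)):
    for P in sets:
        h=cv2.convexHull(((proj(c,P)-off+.5)*k).astype(np.float32)); cv2.polylines(img,[np.int32(h)],True,col,1)
E
python3 - <<'E'
from h import *
tiles=[]
for n,cam,off in(('scene0','scene',(220,170)),('s2_1','scene',(220,170)),('top0','top',(130,150))):
    im=cv2.imread(f'pics/{n}.png')[off[1]:off[1]+(130 if cam=='scene' else 80),off[0]:off[0]+300]; k=2.66
    im=cv2.resize(im,None,fx=k,fy=k,interpolation=cv2.INTER_CUBIC); c=CAM[cam]
    st=[g2w(G,box(0,0,.27,.03,.9,.03)),g2w(G,box(0,.3,.173,.05,.044,.01)),g2w(G,box(0,.132,.33,.04,.03,.032)),g2w(G,box(0,-.075,.006,.13,.26,.012))]
    draw(im,c,st,(255,0,255),k,off); draw(im,c,rollerP(.132,-.3),(0,255,255),k,off)
    tiles.append(im if cam=='scene' else im)
cv2.imwrite('pics/ov.png',cv2.resize(np.vstack([tiles[0],tiles[2]]),(800,560)))
E
```

```text
(no output)
```

View pics/ov.png

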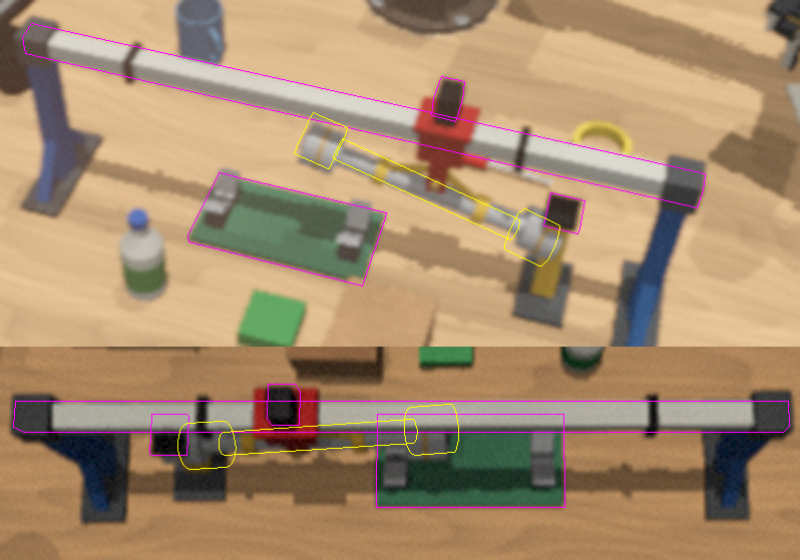

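```bash
cat >> h.py <<'E'
from scipy.optimize import minimize
def sil(c,yp,th,s=4,W=(300,190,460,290)):
    m=np.zeros(((W[3]-W[1])*s,(W[2]-W[0])*s),np.uint8)
    for P in rollerP(yp,th): cv2.fillConvexPoly(m,cv2.convexHull(np.int32(np.round((proj(c,P)-W[:2]+.5)*s))),1)
    for a in(-1,1):
        p=g2w(G,R.from_euler('x',th).apply([[0,0,0],[0,a*.085,-.04]])+[0,yp,.2]); q=np.int32(np.round((proj(c,p)-W[:2]+.5)*s)); cv2.line(m,q[0].tolist(),q[1].tolist(),1,int(2*s))
    return m>0
def fit(c,reg,yp0=None,s=4,W=(300,190,460,290)):
    M=cv2.resize(reg[W[1]:W[3],W[0]:W[2]].astype(np.float32),None,fx=s,fy=s)>.5
    def cost(x):
        S=sil(c,x[0] if yp0 is None else yp0,x[-1],s,W); return 1-(S&M).sum()/(S|M).sum()
    ys=[.132] if yp0 is None else [None]
    best=min(((cost([.132 if yp0 is None else yp0,t]),t) for t in np.linspace(-.45,.45,19)))
    x0=[.132,best[1]] if yp0 is None else [best[1]]
    simp=[[.132,best[1]],[.15,best[1]],[.132,best[1]+.06]] if yp0 is None else [[best[1]-.02],[best[1]+.03]]
    o=minimize(cost,x0,method='Nelder-Mead',options=dict(initial_simplex=simp,xatol=1e-3,fatol=1e-4))
    return o.x,o.fun
E
python3 - <<'E'
from h import *
for i in range(12):
    t=r.get_state()['time_s'];c=capture("scene"); cv2.imwrite(f'pics/s3_{i}.png',c['frame'][:,:,::-1])
    m=outline_of(c,'roller')
    if m: x,f=fit(c,m[0]['region']); print(round(t,2),x.round(3),round(f,2))
E
```

```text
1.65 [ 0.129 -0.35 ] 0.19
1.75 [ 0.131 -0.345] 0.17
1.85 [0.01  1.302] 0.88
1.95 [ 0.13  -0.124] 0.19
2.05 [0.131 0.032] 0.12
2.15 [0.132 0.18 ] 0.12
2.25 [0.13  0.293] 0.14
2.35 [0.132 0.344] 0.17
2.45 [0.132 0.347] 0.15
2.55 [0.131 0.294] 0.14
2.65 [0.131 0.171] 0.12
2.75 [0.131 0.02 ] 0.14
```

```bash
python3 -m creep '[[80,0.6,-1,0.9,0,0,3.35],[80,0.6,-1,0.9,0,0,3.35],[80,0.6,-1,0.9,0,0,3.35],[80,0.6,-1,0.9,0,0,3.35],[80,0.6,-1,0.9,0,0,3.35],[80,0.6,-1,0.9,0,0,3.35],[80,0.6,-1,0.9,0,0,3.35],[80,0.6,-1,0.9,0,0,3.35]]' 30 && python3 -m creep '[[80,0.65,-1,0,0,0,0],[80,0.65,-1,0,0,0,0],[80,0.65,-1,0,0,0,0],[80,0.65,-1,0,0,0,0],[80,0.65,-1,0,0,0,0],[80,0.65,-1,0,0,0,0],[80,0.65,-1,0,0,0,0],[80,0.65,-1,0,0,0,0]]'
```

```text
time_s: 3.52
tcp_pos: [0.4072, 0.4095, 0.408]
eef_rot: [-180.0, -0.0, 1.8]
contact_force: [0.4, 1.1, -0.1]
gripper_width: 0.08
gripper_force: 0.0
time_s: 4.18
tcp_pos: [0.5373, 0.2096, 0.4068]
eef_rot: [-180.0, -0.0, 1.7]
contact_force: [0.5, 0.9, -0.8]
gripper_width: 0.0798
gripper_force: 0.0
```

```bash
python3 -m creep '[[80,0.74,-0.81,0,0,0,0],[80,0.74,-0.81,0,0,0,0],[80,0.74,-0.8,-0.2,0,0,0],[80,0,0,-0.7,0,0,0],[80,0,0,-0.8,0,0,0],[80,0,0,-0.8,0,0,0],[80,0,0,-0.8,0,0,0],[80,0,0,-0.5,0,0,0]]'; python3 - <<'E'
from h import *
c=capture('scene'); cv2.imwrite('pics/s4.png',cv2.resize(c['frame'][130:330,210:500,::-1],None,fx=2.7,fy=2.7,interpolation=cv2.INTER_CUBIC))
E
```

```text
time_s: 4.85
tcp_pos: [0.5916, 0.1501, 0.3093]
eef_rot: [180.0, 0.1, 1.6]
contact_force: [-0.2, -0.2, 0.3]
gripper_width: 0.0801
gripper_force: 0.0
```

View pics/s4.png

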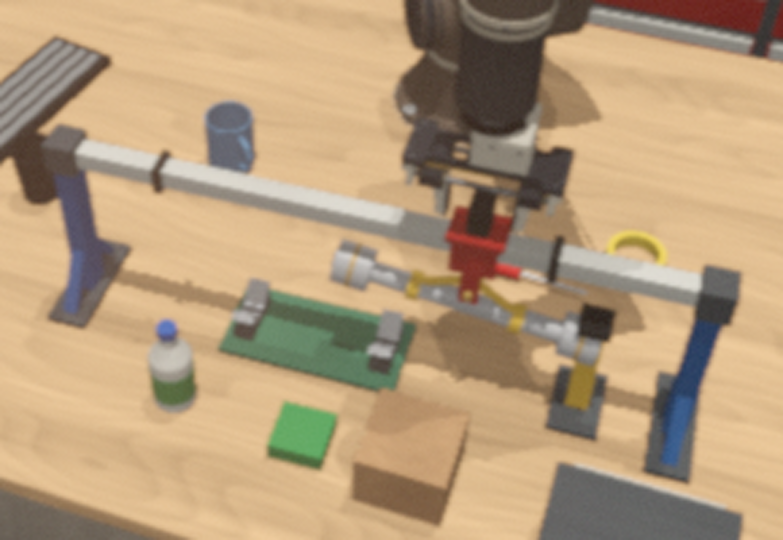

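```bash
python3 -m creep '[[20,0,0,0,0,0,0],[20,0,0,0,0,0,0],[20,0,0,0,0,0,0],[20,0,0,0,0,0,0],[20,0,0,0,0,0,0],[20,0,0,0,0,0,0],[20,0,0,0,0,0,0],[20,0,0,0,0,0,0]]' 40; cat > meas.py <<'E'
from h import *
import sys
n=int(sys.argv[1]); T=[];TH=[];Y=[]
for i in range(n):
    t=r.get_state()['time_s'];c=capture("scene"); m=outline_of(c,'roller')
    if m:
        x,f=fit(c,m[0]['region'],W=(240,170,460,290))
        print(round(t,2),x.round(3),round(f,2))
        if f<.25: T.append(t);TH.append(x[1]);Y.append(x[0])
T=np.array(T); te=r.get_state()['time_s']; w=np.sqrt(19.2)
A=np.c_[np.cos(w*(T-te)),np.sin(w*(T-te))]; s,res,_,_=np.linalg.lstsq(A,np.array(TH),rcond=None)
print('t',te,'th',s[0],'thd',s[1]*w,'amp',np.hypot(*s),'rms',np.std(A@s-TH),'yp',np.median(Y),r.get_state()['tcp_pos'],r.get_state()['gripper_width'])
E
python3 meas.py 10
```

```text
time_s: 5.57
tcp_pos: [0.5923, 0.1506, 0.3117]
eef_rot: [-180.0, -0.0, 1.7]
contact_force: [-0.4, 0.0, 0.1]
gripper_width: 0.0323
gripper_force: 0.0
5.57 [0.131 0.136] 0.13
5.67 [ 0.129 -0.021] 0.15
5.77 [ 0.131 -0.174] 0.18
5.87 [ 0.13  -0.278] 0.18
5.97 [ 0.13  -0.321] 0.2
6.07 [ 0.131 -0.346] 0.17
6.17 [ 0.13  -0.278] 0.16
6.27 [ 0.13 -0.17] 0.18
6.37 [ 0.13  -0.017] 0.16
6.47 [0.131 0.134] 0.16
t 6.5667 th 0.2597920654849485 thd 1.0204850404351873 amp 0.3488996490232104 rms 0.008628871827231516 yp 0.13017534685134885 [0.59232502 0.15061896 0.31169022] 0.029962749199567356
```

```bash
cat > plan.py <<'E'
import numpy as np,sys
from scipy.optimize import minimize
w2=19.2;w=w2**.5;dt=1/12;k=w2/9.81
def simu(u,th,thd,d=0.03,n=12,extra=0):
    # velocity steps at row boundaries (m/s), smoothed as ramp of one row starting at boundary ~ delay d
    S=np.array([th,thd]);T=[]
    def prop(S,t): c,s=np.cos(w*t),np.sin(w*t); return np.array([S[0]*c+S[1]*s/w,-S[0]*w*s+S[1]*c])
    S=prop(S,d); vp=0
    for v in list(u)+[0]:
        v=v*.025/dt; S=S+[0,k*(v-vp)]; vp=v
        for j in range(4): S=prop(S,dt/4); T.append(S[0])
    return S,np.array(T)
def plan(th,thd,D,N,vmin=-.8,vmax=.8,early=None,thmax=.36,x0=None,d=.03):
    D=D/.025
    cons=[{'type':'eq','fun':lambda u:np.r_[simu(u,th,thd,d)[0]*[1,.3],(u.sum()-D)/10]},
          {'type':'ineq','fun':lambda u:thmax-np.abs(simu(u,th,thd,d)[1])}]
    if early: cons.append({'type':'ineq','fun':lambda u:(u[:early[0]].sum()-early[1]/.025)/10})
    o=minimize(lambda u:(np.diff(np.r_[0,u,0])**2).sum(),np.full(N,D/N),constraints=cons,bounds=[(vmin,vmax)]*N,method='SLSQP',options=dict(maxiter=200))
    u=np.round(o.x/.02)*.02; S,T=simu(u,th,thd,d)
    print(o.success,'sum',u.sum()*25,'final',S.round(3),'max th',np.abs(T).max().round(3)); 
    return u
def show(u,a=np.deg2rad(1.7)):
    for x in u: print(f'{x*np.sin(a):.2f},{-x*np.cos(a):.2f}',end=' | ')
    print()
E
python3 - <<'E'
from plan import *
for N in(16,20,24):
    u=plan(.26,1.02,.2045,N,early=(7,.037)); show(u)
    for d in(0,.06): print(simu(u,.26,1.02,d)[0].round(3),end=' '); 
    print(np.cumsum(u)[6]*25)
E
```

```text
False sum 204.5 final [0.093 0.371] max th 0.364
0.01,-0.46 | -0.01,0.26 | -0.02,0.80 | -0.01,0.32 | 0.02,-0.80 | 0.02,-0.80 | 0.02,-0.80 | 0.02,-0.80 | 0.02,-0.80 | 0.02,-0.80 | 0.02,-0.80 | 0.02,-0.80 | 0.02,-0.80 | 0.02,-0.80 | 0.02,-0.80 | 0.01,-0.30 | 
[0.062 0.52 ] [0.119 0.207] 37.0
False sum 204.5 final [ 0.061 -0.27 ] max th 0.323
-0.01,0.34 | -0.02,0.80 | -0.02,0.58 | 0.02,-0.80 | 0.02,-0.80 | 0.02,-0.80 | 0.02,-0.80 | 0.02,-0.80 | 0.02,-0.80 | 0.02,-0.80 | 0.02,-0.80 | 0.02,-0.80 | 0.02,-0.80 | 0.02,-0.80 | 0.02,-0.80 | 0.02,-0.80 | 0.02,-0.80 | 0.01,-0.30 | -0.02,0.80 | -0.02,0.80 | 
[ 0.091 -0.12 ] [ 0.026 -0.403] 37.0
False sum 204.5 final [-0.019 -0.134] max th 0.36
0.01,-0.42 | -0.02,0.80 | -0.02,0.80 | 0.01,-0.26 | 0.02,-0.80 | 0.02,-0.80 | 0.02,-0.80 | 0.02,-0.80 | 0.02,-0.80 | 0.02,-0.80 | 0.02,-0.80 | 0.02,-0.80 | 0.02,-0.80 | 0.02,-0.80 | 0.02,-0.80 | 0.02,-0.80 | 0.02,-0.80 | 0.00,-0.02 | -0.02,0.80 | -0.02,0.80 | -0.02,0.80 | -0.02,0.52 | 0.02,-0.80 | 0.02,-0.80 | 
[ 0.019 -0.249] [-0.053  0.002] 37.0
```

```bash
python3 - <<'E'
from plan import *
for w_ in(1,2):
  c,s=np.cos(w*w_/12),np.sin(w*w_/12); th=.26*c+1.02*s/w; thd=-.26*w*s+1.02*c; print('wait',w_,th,thd)
  for N in(20,24,32):
    u=plan(th,thd,.2045,N,vmin=-.6,vmax=.95,early=(7-w_,.030),thmax=.38); show(u)
    for d in(0,.06): print(simu(u,th,thd,d)[0].round(3),end=' '); 
    print(np.cumsum(u)[[5-w_,6-w_]]*25)
E
```

```text
wait 1 0.3259820691283418 0.5459352156168855
True sum 202.50000000000003 final [ 0.001 -0.007] max th 0.339
-0.02,0.56 | -0.01,0.50 | 0.00,-0.06 | 0.02,-0.72 | 0.03,-0.94 | 0.03,-0.94 | 0.03,-0.96 | 0.03,-0.94 | 0.03,-0.94 | 0.03,-0.94 | 0.03,-0.94 | 0.03,-0.94 | 0.03,-0.94 | 0.03,-0.96 | 0.02,-0.82 | 0.00,-0.16 | -0.01,0.44 | -0.02,0.60 | -0.02,0.60 | -0.01,0.40 | 
[0.041 0.087] [-0.042 -0.076] [16.5 40. ]
True sum 202.50000000000003 final [-0.001 -0.001] max th 0.344
-0.01,0.20 | -0.01,0.22 | -0.00,0.02 | 0.01,-0.30 | 0.02,-0.66 | 0.03,-0.92 | 0.03,-0.94 | 0.03,-0.96 | 0.03,-0.94 | 0.03,-0.94 | 0.03,-0.94 | 0.03,-0.94 | 0.03,-0.94 | 0.03,-0.88 | 0.02,-0.56 | 0.00,-0.12 | -0.01,0.28 | -0.02,0.54 | -0.02,0.60 | -0.01,0.50 | -0.01,0.26 | 0.00,-0.06 | 0.01,-0.30 | 0.01,-0.32 | 
[ 0.025 -0.167] [-0.022  0.179] [13. 36.]
True sum 202.5 final [ 0.001 -0.004] max th 0.349
-0.00,0.00 | 0.00,-0.02 | 0.00,-0.10 | 0.01,-0.22 | 0.01,-0.36 | 0.01,-0.50 | 0.02,-0.60 | 0.02,-0.70 | 0.02,-0.76 | 0.02,-0.74 | 0.02,-0.68 | 0.02,-0.58 | 0.01,-0.42 | 0.01,-0.24 | 0.00,-0.06 | -0.00,0.10 | -0.01,0.24 | 
[... 855 characters left out ...]
8 | 0.01,-0.46 | 0.00,-0.08 | -0.01,0.28 | -0.02,0.52 | -0.02,0.60 | -0.02,0.54 | -0.01,0.34 | -0.00,0.06 | 0.01,-0.20 | 0.01,-0.36 | 0.01,-0.32 | 
[ 0.011 -0.196] [-0.004  0.2  ] [20.5 41. ]
True sum 206.5 final [ 0.    -0.006] max th 0.341
0.00,-0.04 | 0.00,-0.10 | 0.01,-0.22 | 0.01,-0.36 | 0.01,-0.48 | 0.02,-0.60 | 0.02,-0.68 | 0.02,-0.72 | 0.02,-0.72 | 0.02,-0.64 | 0.02,-0.54 | 0.01,-0.38 | 0.01,-0.20 | 0.00,-0.02 | -0.00,0.14 | -0.01,0.26 | -0.01,0.34 | -0.01,0.34 | -0.01,0.30 | -0.01,0.18 | -0.00,0.04 | 0.00,-0.12 | 0.01,-0.28 | 0.01,-0.44 | 0.02,-0.54 | 0.02,-0.60 | 0.02,-0.60 | 0.02,-0.54 | 0.01,-0.44 | 0.01,-0.32 | 0.01,-0.20 | 0.00,-0.08 | 
[-0.02   0.175] [ 0.014 -0.197] [18. 30.]
```

```bash
python3 -m creep '[[20,0,0,0,0,0,0],[20,0,0,0,0,0,0],[20,0,-0.02,0,0,0,0],[20,0,-0.1,0,0,0,0],[20,0.01,-0.22,0,0,0,0],[20,0.01,-0.36,0,0,0,0],[20,0.01,-0.5,0,0,0,0],[20,0.02,-0.6,0,0,0,0]]' && python3 -m creep '[[20,0.02,-0.7,0,0,0,0],[20,0.02,-0.76,0,0,0,0],[20,0.02,-0.74,0,0,0,0],[20,0.02,-0.68,0,0,0,0],[20,0.02,-0.58,0,0,0,0],[20,0.01,-0.42,0,0,0,0],[20,0.01,-0.24,0,0,0,0],[20,0,-0.06,0,0,0,0]]' && python3 -m creep '[[20,0,0.1,0,0,0,0],[20,-0.01,0.24,0,0,0,0],[20,-0.01,0.32,0,0,0,0],[20,-0.01,0.34,0,0,0,0],[20,-0.01,0.3,0,0,0,0],[20,-0.01,0.2,0,0,0,0],[20,0,0.06,0,0,0,0],[20,0,-0.1,0,0,0,0]]' && python3 -m creep '[[20,0.01,-0.26,0,0,0,0],[20,0.01,-0.4,0,0,0,0],[20,0.02,-0.52,0,0,0,0],[20,0.02,-0.56,0,0,0,0],[20,0.02,-0.56,0,0,0,0],[20,0.01,-0.5,0,0,0,0],[20,0.01,-0.4,0,0,0,0],[20,0.01,-0.26,0,0,0,0]]' && python3 -m creep '[[20,0,-0.12,0,0,0,0],[20,0,0,0,0,0,0]]'; python3 meas.py 8
```

```text
time_s: 7.23
tcp_pos: [0.5938, 0.1048, 0.3117]
eef_rot: [-180.0, -0.0, 1.7]
contact_force: [1.7, 2.7, 3.1]
gripper_width: 0.0301
gripper_force: 40.0
time_s: 7.9
tcp_pos: [0.5973, -0.0011, 0.3117]
eef_rot: [180.0, -0.1, 1.6]
contact_force: [4.9, 3.0, 2.2]
gripper_width: 0.0301
gripper_force: 40.0
time_s: 8.57
tcp_pos: [0.5961, 0.0374, 0.3117]
eef_rot: [-180.0, -0.1, 1.7]
contact_force: [5.0, 2.7, 1.7]
gripper_width: 0.0296
gripper_force: 40.0
time_s: 9.23
tcp_pos: [0.599, -0.0504, 0.3117]
eef_rot: [-180.0, -0.1, 1.6]
contact_force: [5.8, 3.5, 1.3]
gripper_width: 0.0297
gripper_force: 40.0
time_s: 9.4
tcp_pos: [0.5991, -0.0536, 0.3117]
eef_rot: [180.0, -0.1, 1.6]
contact_force: [8.1, -1.6, 0.3]
gripper_width: 0.0292
gripper_force: 40.0
9.4 [-0.073 -0.049] 0.14
9.5 [ 0.132 -0.45 ] 1.0
9.6 [-0.073 -0.004] 0.15
9.7 [-0.074  0.019] 0.15
9.8 [-0.072  0.037] 0.14
9.9 [-0.076  0.07 ] 0.13
10.0 [-0.074  0.062] 0.13
10.1 [-0.073  0.056] 0.11
t 10.2 th 0.03630807799359416 thd -0.22898236298550867 amp 0.06363299388556487 rms 0.005170988725148304 yp -0.07332696236623433 [ 0.59906961 -0.05320016  0.3117057 ] 0.02949287695338159
```

```bash
python3 - <<'E'
from h import *
from plan import plan,show
f=cv2.imread('pics/scene0.png')[:,:,::-1].astype(int); c=CAM['scene']
g=(f[:,:,1]>f[:,:,0]*1.1)&(f[:,:,1]>f[:,:,2]*1.05); W=(282,232,372,280)
M=np.zeros_like(g); M[W[1]:W[3],W[0]:W[2]]=g[W[1]:W[3],W[0]:W[2]]
n,l,s,_=cv2.connectedComponentsWithStats(M.astype(np.uint8)); M=l==1+s[1:,4].argmax(); print(s[1:,4].max())
ys,xs=np.nonzero(M); P=np.array([ray(c,u,v,.012) for u,v in zip(xs,ys)]); a=G[2]; d=P[:,:2]-G[:2]
gx=d@[np.cos(a),np.sin(a)]; gy=d@[-np.sin(a),np.cos(a)]
for b in np.arange(-.06,.07,.02):
    m=(gx>b)&(gx<b+.02); 
    if m.any(): print(round(b,2),gy[m].min().round(4),gy[m].max().round(4),((gy[m].min()+gy[m].max())/2).round(4))
print(gx.min(),gx.max())
for N in(12,16): show(plan(.036,-.229,0.0005,N,vmin=-.5,vmax=.5))
E
```

```text
1283
-0.06 -0.1664 0.0499 -0.0583
-0.04 -0.156 0.05 -0.053
-0.02 -0.1621 0.0502 -0.0559
0.0 -0.1978 0.0527 -0.0725
0.02 -0.1999 0.0505 -0.0747
0.04 -0.2001 0.0518 -0.0742
0.06 -0.1984 0.033 -0.0827
-0.05983253512478577 0.0674709553996887
True sum 2.7755575615628914e-15 final [0.    0.002] max th 0.063
-0.01,0.22 | -0.01,0.22 | -0.00,0.10 | 0.00,-0.08 | 0.01,-0.24 | 0.01,-0.34 | 0.01,-0.32 | 0.01,-0.22 | 0.00,-0.04 | -0.00,0.16 | -0.01,0.28 | -0.01,0.26 | 
True sum 6.938893903907228e-16 final [0.    0.001] max th 0.053
-0.00,0.02 | -0.00,0.02 | 0.00,-0.02 | 0.00,-0.08 | 0.00,-0.12 | 0.00,-0.16 | 0.00,-0.16 | 0.00,-0.14 | 0.00,-0.10 | 0.00,-0.04 | -0.00,0.04 | -0.00,0.10 | -0.00,0.16 | -0.01,0.18 | -0.01,0.18 | -0.00,0.12 |
```

```bash
python3 -m creep '[[20,0,0.02,0,0,0,0],[20,0,0.02,0,0,0,0],[20,0,-0.02,0,0,0,0],[20,0,-0.08,0,0,0,0],[20,0,-0.12,0,0,0,0],[20,0,-0.16,0,0,0,0],[20,0,-0.16,0,0,0,0],[20,0,-0.14,0,0,0,0]]' && python3 -m creep '[[20,0,-0.1,0,0,0,0],[20,0,-0.04,0,0,0,0],[20,0,0.04,0,0,0,0],[20,0,0.1,0,0,0,0],[20,0,0.16,0,0,0,0],[20,0,0.18,0,0,0,0],[20,0,0.18,0,0,0,0],[20,0,0.12,0,0,0,0]]'; python3 meas.py 10
```

```text
time_s: 10.87
tcp_pos: [0.5996, -0.0684, 0.3117]
eef_rot: [-180.0, -0.2, 1.7]
contact_force: [9.5, 2.9, 0.5]
gripper_width: 0.0296
gripper_force: 40.0
time_s: 11.53
tcp_pos: [0.599, -0.0529, 0.3117]
eef_rot: [180.0, -0.1, 1.6]
contact_force: [6.8, -1.8, 0.8]
gripper_width: 0.03
gripper_force: 40.0
11.53 [-0.073  0.004] 0.16
11.63 [-0.074  0.018] 0.12
11.73 [-0.074  0.017] 0.12
11.83 [-0.073  0.02 ] 0.14
11.93 [-0.073  0.025] 0.13
12.03 [-0.073  0.024] 0.13
12.13 [-0.074  0.011] 0.12
12.23 [-0.073  0.007] 0.14
12.33 [-0.073 -0.001] 0.13
12.43 [-0.073 -0.011] 0.13
t 12.5333 th -0.021988945049227663 thd -0.04070824136296983 amp 0.023870990107112886 rms 0.0034620452409696006 yp -0.07292730263248065 [ 0.5990341  -0.0524215   0.31170781] 0.029804127019549265
```

```bash
sed -i 's/A=np.c_\[np.cos(w\*(T-te)),np.sin(w\*(T-te))\]/A=np.c_[np.cos(w*(T-te)),np.sin(w*(T-te)),np.ones(len(T))]/; s/np.hypot(\*s)/np.hypot(*s[:2]),"off",s[2]/; s/^        print(round.*$//; s/np.median(Y)/np.mean(Y)/' meas.py; python3 meas.py 15
```

```text
t 14.0333 th -0.015029002459672775 thd -0.013928197237661788 amp 0.015361471427802226 off 0.0029842998655307484 rms 0.0043843381780450195 yp -0.07271860433170428 [ 0.59902249 -0.05242844  0.31170567] 0.029729656303894163
```

```bash
sed -i 's#/.02)\*.02#/.01)*.01#' plan.py; python3 - <<'E'
from plan import *
for N in(7,8,12): show(plan(-.015,-.014,.001,N,vmin=-.5,vmax=.5))
E
```

```text
True sum 1.0000000000000009 final [-0.  0.] max th 0.015
0.00,-0.01 | 0.00,-0.07 | 0.00,-0.12 | 0.00,-0.09 | 0.00,-0.00 | -0.00,0.11 | -0.00,0.14 | 
True sum 1.0000000000000002 final [0.    0.001] max th 0.015
0.00,-0.05 | 0.00,-0.07 | 0.00,-0.07 | 0.00,-0.05 | 0.00,-0.00 | -0.00,0.05 | -0.00,0.08 | -0.00,0.07 | 
True sum 0.9999999999999999 final [-0.001 -0.   ] max th 0.015
0.00,-0.06 | 0.00,-0.07 | 0.00,-0.06 | 0.00,-0.03 | -0.00,0.00 | -0.00,0.03 | -0.00,0.05 | -0.00,0.05 | -0.00,0.04 | -0.00,0.02 | 0.00,-0.00 | 0.00,-0.01 |
```

```bash
python3 -m creep '[[20,0,-0.05,0,0,0,0],[20,0,-0.07,0,0,0,0],[20,0,-0.07,0,0,0,0],[20,0,-0.05,0,0,0,0],[20,0,0,0,0,0,0],[20,0,0.05,0,0,0,0],[20,0,0.08,0,0,0,0],[20,0,0.07,0,0,0,0]]'; python3 meas.py 28
```

```text
time_s: 14.7
tcp_pos: [0.5991, -0.0542, 0.3117]
eef_rot: [180.0, -0.1, 1.6]
contact_force: [6.5, -1.6, 0.5]
gripper_width: 0.0297
gripper_force: 40.0
t 17.5 th -0.003978447795509371 thd -0.0214248091689804 amp 0.006303607381846506 off 0.006565401900365779 rms 0.004311889609053971 yp -0.07488646778709344 [ 0.59907071 -0.05383104  0.31169277] 0.029940177999935487
```

```bash
H='placeholder'; python3 -m creep '[[20,0,0,0,0,0,0],[20,0,0,0,0,0,0],[20,0,0,0,0,0,0],[20,0,0,0,0,0,0],[20,0,0,0,0,0,0],[20,0,0,0,0,0,0],[20,0,0,0,0,0,0],[20,0,0,0,0,0,0]]' >/dev/null; python3 -m creep '[[20,0,0,0,0,0,0],[20,0,0,0,0,0,0],[20,0,0,0,0,0,0],[20,0,0,0,0,0,0],[20,0,0,0,0,0,0],[20,0,0,0,0,0,0],[20,0,0,0,0,0,0],[20,0,0,0,0,0,0]]' >/dev/null; python3 -m creep '[[20,0,0,0,0,0,0],[20,0,0,0,0,0,0],[20,0,0,0,0,0,0],[20,0,0,0,0,0,0],[20,0,0,0,0,0,0],[20,0,0,0,0,0,0],[20,0,0,0,0,0,0],[20,0,0,0,0,0,0]]' >/dev/null; python3 meas.py 12; python3 - <<'E'
from h import *
c=capture('scene'); cv2.imwrite('pics/s5.png',cv2.resize(c['frame'][150:310,220:440,::-1],None,fx=3.6,fy=3.6,interpolation=cv2.INTER_CUBIC))
E
```

```text
t 20.7 th -0.003960337354241474 thd 0.0022818317069646676 amp 0.003994428265040178 off 0.0066784603403741835 rms 0.005501158384096449 yp -0.07520159290087865 [ 0.59907813 -0.05385612  0.31170518] 0.02960795260580975
```

View pics/s5.png

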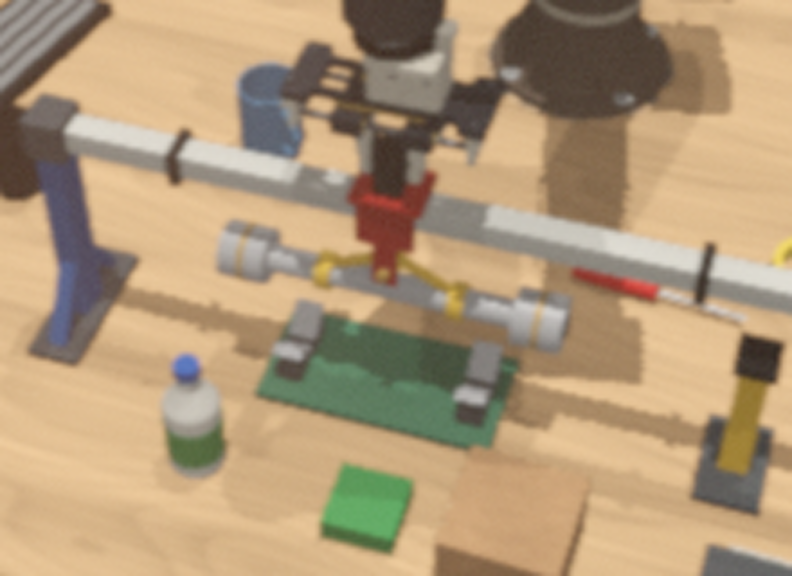

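```bash
python3 -m creep '[[20,0,0,0,0,0,0],[20,0,0,0,0,0,0],[20,0,0,0,0,0,0],[20,0,0,0,0,0,0],[20,0,0,0,0,0,0],[20,0,0,0,0,0,0],[20,0,0,0,0,0,0],[20,0,0,0,0,0,0]]' 15; python3 -m creep '[[20,0,0,0,0,0,0],[20,0,0,0,0,0,0],[20,0,0,0,0,0,0],[20,0,0,0,0,0,0]]' 4; python3 -m creep '[[40,0,0,0,0,0,0],[55,0,0,0,0,0,0],[70,0,0,0,0,0,0],[80,0,0,0,0,0,0],[80,0,0,0,0,0,0],[80,0,0,0,0,0,0],[80,0,0,0,0,0,0],[80,0,0,0,0,0,0]]'
```

```text
time_s: 21.42
tcp_pos: [0.5991, -0.0538, 0.3117]
eef_rot: [180.0, -0.1, 1.6]
contact_force: [6.5, 1.0, 0.4]
gripper_width: 0.03
gripper_force: 15.0
time_s: 21.75
tcp_pos: [0.5987, -0.0538, 0.3116]
eef_rot: [180.0, -0.1, 1.6]
contact_force: [6.2, 0.5, 1.1]
gripper_width: 0.0298
gripper_force: 4.0
time_s: 22.42
tcp_pos: [0.598, -0.053, 0.3115]
eef_rot: [-180.0, 0.0, 1.7]
contact_force: [0.1, 0.3, -0.3]
gripper_width: 0.0765
gripper_force: 0.0
```

```bash
python3 -m creep '[[80,0,0,0.3,0,0,0],[80,0,0,0.7,0,0,0],[80,0,0,0.9,0,0,0],[80,0,0,0.9,0,0,0],[80,0,0,0.9,0,0,0],[80,0,0,0.7,0,0,0],[80,0,0,0.3,0,0,0],[80,0,0,0,0,0,0]]'; python3 meas.py 14; python3 - <<'E'
from h import *
c=capture('scene'); cv2.imwrite('pics/s6.png',cv2.resize(c['frame'][150:310,220:440,::-1],None,fx=3.6,fy=3.6,interpolation=cv2.INTER_CUBIC))
E
```

```text
time_s: 23.08
tcp_pos: [0.5986, -0.053, 0.4313]
eef_rot: [-180.0, -0.2, 1.7]
contact_force: [-0.5, 1.1, -0.0]
gripper_width: 0.0803
gripper_force: 0.0
t 24.4833 th -3.875635649656887e-05 thd -0.024296904788942888 amp 0.005545119953721126 off 0.004420918708134516 rms 0.005717663105415438 yp -0.0745918772794433 [ 0.5980163  -0.05294837  0.42905369] 0.07975054281558906
```

View pics/s6.png

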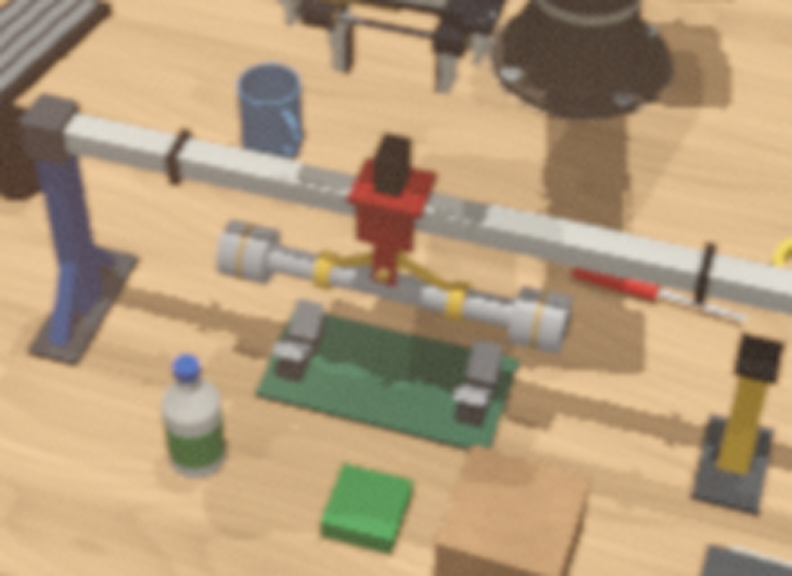

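The picture shows the gripper clear above the handle. The roller is level and still over the cradle, with its middle near (390, 285).

```bash
python3 -c "
from plant import *
print(close_job())"
```

```text
the job is handed in; nothing more can be done
None
```

The job is handed in: the roller hangs level over the green cradle, centred to about 1 mm and swinging about 0.006 rad; it was held still there for over 6 s and the handle was then released, but the roller was already swinging freely (about 0.35 rad) before I touched the trolley, not propped on the rest.

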